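# Rack the washed tin cup and brush tube to dry

### The arm

A 6-joint arm with a two-finger parallel gripper is mounted at the origin on the work surface. World frame = base frame: x ahead of the robot, y to its left, z up, the work surface at z = 0. Lengths are in m, angles in rad, forces in N, time in s.
With the tool pointing down it reaches from about 0.4 to 0.825 m from the base axis. Payload 7 kg.
Tool frame: the origin (TCP) lies at the very end of the fingers, on their centre line; the grasp point (between the pads) lies 19 mm behind it (arm.grasp_offset is the distance from the TCP to the grasp point, in m); z points along the fingers, y is the line along which they close (so a half turn about z gives the same grasp; the last joint's range is limited). The gripper opens to 88 mm and grips with 3 to 60 N. Pads are 19 mm wide; open, the fingers measure 130 mm over their backs; the gripper's body (78 mm by 193 mm) begins 47 mm behind the grasp point.
Start: joints at [0.288, 0.359, 0.012, 0, -1.224, -0.288], TCP at [0.675, -0, 0.227] pointing down, gripper open.
Joint ranges: [-3.07, 3.07], [-1.43, 2.12], [-1.02, 1.25], [-3.03, 1.67], [-3.05, -0], [-3.03, 3.03]. Speed limits (rad/s): [2.39, 2.39, 3.01, 3.14, 3.14, 3.14].

### API

Orientations are given as [roll, pitch, yaw] about the fixed x, y, z axes, in that order (R = Rz(yaw) Ry(pitch) Rx(roll)).
In Python, from station import get_state, cams, arm, nets gives the robot as it stands.
- The arm moves only by the shell command python3 -m creep 'ROWS' [FORCE]. ROWS is a JSON object of lists of equal length, an entry for each row: "translation": the shift along the world's x, y, z in mm, a list of three; "spin": the turn about the world's z in rad; "gripper": the opening, from 0 (shut) to 1 (fully open). In form: {"translation": [[dx, dy, dz], ...], "spin": [spin, ...], "gripper": [gripper, ...]}. A call has 1 to 8 rows; each row shifts and turns the commanded pose from where the row before left it; what a row does not reach is not made up. A row lasts 1/10 s, in which the tool goes at most 50 mm and 8.59 degrees, less where a joint would pass 70% of its speed; a pose out of reach is approached as far as the arm can. A call is refused whole if a number of a shift passes 50 or a number of a turn 0.15, either way. A call with a gripper value outside its range is refused whole. The fingers move at their own pace and stop on an object; FORCE is the grip in N (left out, the last holds). Time passes only in rows, so rows that do not move let the fingers close. It gives the time, the measured TCP pose, the force, the opening and the grip force at its end, in the units of the state.
- get_state(): the state, without advancing time (a new reading comes with each control period).
- cams.grab_frame(name): name is "scene" or "side" or "wrist"; returns a dict with "img" (384x512x3 uint8, red, green, blue), "mtx" (3x3 intrinsics, pixels), "R" (3x3) and "t" (3): a world point X has camera coordinates R X + t. Camera axes: x right, y down, z forward; pixel columns grow to the right and rows downward; lengths in m; the calibration is good to about 2 mm. The wrist camera is an equidistant fisheye: a pixel r from the principal point sees the ray r / f radians off the axis. A picture is of the moment at which its call begins. There is no depth.
- arm.job_done(): hands the job in; it is judged then, once.
Trained networks look in the newest picture that a camera, given by its name, has taken for a name from the list of things; names that differ only in an ending like _2 or _b are one class to them, and where a whole thing is asked for, a point or a joint stands for the part that bears it (a point fixed in the world has none). Each returns a list of dicts, best first, with "confidence" (0 to 1); they miss things now and then, are a little off and sometimes report something else, mostly with a low value. They report only what shows in the picture. A call takes as long as a camera call. They do not tell look-alikes from the thing itself.
- nets.search_frame(camera, label): "centre" ([x, y, z] in m, in world coordinates, good to about 4 mm: the middle of the surface that is visible of it).
- nets.pinpoint(camera, label): "centre" ([x, y, z] in m, in world coordinates, good to about 4 mm: a listed point, or the origin of a listed thing).
The state is a dict: "t": time; "q": joint angles; "qd": joint speeds; "joint_efforts": joint torques, N m; "eef_pos": TCP position; "ee_rot": TCP orientation; "force": force on the tool from outside, world axes, zero at the start; "moment": the same for the moment, N m; "width": finger opening in m; "gripper_force": force on a finger pad.
Only numpy, scipy, OpenCV 4.12 (cv2) and the standard library are available. Lean on these libraries where they do the work, as an engineer would, in place of code of your own. Each camera call takes 0.05 s, during which the arm holds its last target. There are 200 camera calls.

### The job

The wide tin cup and the long tin tube lying on their wooden rests have just been washed: stand each one upside down over the drying peg that suits it (the cup on the short thick peg, the tube on the tall thin peg), rim flat on the peg's foot. Set them all the way down before letting go, so that neither drops and dents, and leave everything else on the bench where it is.

Things in the scene. Friction and masses are not known exactly. Their poses are not given: they have to be found in the camera images.
- cup: wide steel tin cup, no handle, straight: outside diameter 60 mm, 90 long, inside diameter 54, inside depth 86, about 0.13 kg. Starts lying on rest_cup, axis level 45 mm above the bench. Origin: on its axis at mid-length. Its x axis runs along the cup out of the open mouth (base at -45 mm, rim at +45), at first away from the robot and leftward (0.5 to 1.1 rad from world +x to +y).
- cup_rim (a point): centre of the cup's open mouth, in the plane of the rim (45 mm along the cup's x axis)
- tube: long aluminium tube closed at one end, straight: outside diameter 44 mm, 130 long, inside diameter 38, inside depth 126, about 0.12 kg. Starts lying on rest_tube, axis level 37 mm above the bench. Origin: on its axis at mid-length. Its x axis runs along the tube out of the open mouth (base at -65 mm, rim at +65), at first away from the robot and leftward (0.5 to 1.1 rad from world +x to +y).
- tube_rim (a point): centre of the tube's open mouth, in the plane of the rim (65 mm along the tube's x axis)
- peg_thick: short thick drying peg fixed to the bench: dark wooden post 44 mm in diameter, round-shouldered over its last 12 mm, standing 60 mm above a pale round plywood foot 90 mm in diameter and 12 mm thick. Origin: centre of the foot's underside on the bench, z up.
- peg_thick_seat (a point): centre of the thick peg's foot, on the foot's upper face (12 mm above the bench): where the middle of the cup's rim belongs
- peg_thin: tall thin drying peg fixed to the bench: dark wooden post 28 mm in diameter, round-shouldered over its last 12 mm, standing 100 mm above a pale round plywood foot 90 mm in diameter and 12 mm thick. Origin: centre of the foot's underside on the bench, z up.
- peg_thin_seat (a point): centre of the thin peg's foot, on the foot's upper face (12 mm above the bench): where the middle of the tube's rim belongs
- rest_cup: wooden rest fixed to the bench under the cup: plate 90 x 70 x 6 mm with two rails along its x axis, 26 mm apart, their tops 18 mm above the bench. Origin: centre of its underside.
- rest_tube: wooden rest fixed to the bench under the tube, the same as rest_cup. Origin: centre of its underside.
- awl: bystander: awl with a walnut handle, 140 mm long, 26 mm thick, lying along its x axis between the task's things near the middle of the bench (y about 0). Origin: on the bench under it.
- eyelet_tin: bystander: open tin full of silver eyelets, standing upright, 68 mm in diameter, 60 mm high, beyond the pegs and rests. Origin: centre of its underside.
- shoe_tree: bystander: chunky yellow plastic shoe tree, about 220 mm long, 70 mm wide, 48 mm high, lying at the far left. Origin: on the bench under its middle.
- hammer: bystander: hammer lying on the far right side of the bench.
- brush: bystander: brush lying near the robot on its left.
- wax: bystander: round flat wax can, 72 mm in diameter, 30 mm high, near the robot on its right. Origin: centre of its underside.
There are look-alikes about, which are no part of the job. Leave any black look-alike of the tube alone. Leave any orange or yellow look-alike of the cup alone.

How it is judged:
At the end, for the whole second after the job is handed in: The cup stands mouth down (within 0.1 rad) over the short thick peg and the tube mouth down over the tall thin peg, each rim within 5 mm of its peg's foot in height and within 9 mm of the peg's axis, both at rest (angle between each of cup, tube's own x axis and vertical above 3.04 rad and horizontal distance between cup_rim and peg_thick_seat below 0.009 m and z of cup_rim in the frame of peg_thick_seat below 0.005 m and linear speed of each of cup, tube below 0.02 m/s and horizontal distance between tube_rim and peg_thin_seat below 0.009 m and z of tube_rim in the frame of peg_thin_seat below 0.005 m); the robot touches nothing.
It fails at once if the cup was dropped (falling faster than 0.5 m/s out of the fingers) (linear speed of cup above 0.5 m/s and contact force between the fingers and cup below 0.05 N).
It fails at once if the tube was dropped (falling faster than 0.5 m/s out of the fingers) (linear speed of tube above 0.5 m/s and contact force between the fingers and tube below 0.05 N).
It fails at once if another thing on the bench was moved by more than 30 mm or the eyelet tin tipped (distance of any of awl, eyelet_tin, shoe_tree, hammer, brush, wax from where it was at the start of the episode above 0.03 m or angle between eyelet_tin's own z axis and vertical above 0.5 rad).
It also fails if it takes over 72 s, if anything falls off the work surface, if the arm or the gripper's body presses on something with over 40 N, if the wrist force passes 120 N, or if a joint passes its speed limit or range.

## Working session

There is one attempt and no reset: what is moved stays moved. The work goes in short steps, Python scripts to look and compute and a shell command to move; the robot and the scene stay as the last step left them, time stands still between calls to the robot, and variables do not carry over. Pictures are saved under pics/ and viewed, at most 10 in all, crops included, and the job is handed in when it is done.

```bash
mkdir -p pics; cat > look.py <<'E'
import numpy as np,cv2,sys
from station import get_state,cams,arm,nets
E
python3 - <<'E'
from look import *
s=get_state();print(s['t'],s['eef_pos'],s['ee_rot'],s['width'],arm.grasp_offset)
ims=[]
for c in('scene','side'):
    f=cams.grab_frame(c);ims.append(f['img'])
    for n in('cup','cup_rim','tube','tube_rim','peg_thick','peg_thick_seat','peg_thin','peg_thin_seat','rest_cup','rest_tube','awl','eyelet_tin'):
        print(c,n,[(np.round(d['centre'],3).tolist(),round(d['confidence'],2)) for d in nets.pinpoint(c,n)][:3])
for c,i in zip(('scene','side'),ims): cv2.imwrite(f'pics/{c}0.png',cv2.resize(i[:,:,::-1],(800,600)))
E
```

```text
0.0 [ 6.74514615e-01 -3.39403368e-05  2.25636306e-01] [ 3.13996349e+00 -1.52405972e-04 -1.57095064e+00] 0.08804364471415128 0.0188
scene cup [([0.182, -0.364, 0.028], 0.95), ([0.464, -0.112, 0.045], 0.93), ([0.31, -0.206, 0.032], 0.77)]
scene cup_rim [([0.196, -0.406, 0.026], 0.84), ([0.493, -0.074, 0.045], 0.68), ([0.277, -0.241, 0.03], 0.63)]
scene tube [([0.353, 0.068, 0.024], 0.88), ([0.558, -0.404, 0.036], 0.6), ([0.368, -0.524, 0.02], 0.51)]
scene tube_rim [([0.591, -0.349, 0.039], 0.94), ([0.393, 0.123, 0.02], 0.77), ([0.423, -0.497, 0.022], 0.51)]
scene peg_thick [([0.474, 0.36, 0.004], 0.93)]
scene peg_thick_seat [([0.468, 0.359, 0.008], 0.67)]
scene peg_thin [([0.592, 0.138, 0.0], 0.77)]
scene peg_thin_seat [([0.591, 0.137, 0.016], 0.61)]
scene rest_cup [([0.462, -0.117, -0.0], 0.53)]
scene rest_tube [([0.59, 0.136, 0.017], 0.69), ([0.554, -0.399, -0.002], 0.42)]
scene awl [([0.55, -0.005, 0.002], 0.76)]
scene eyelet_tin [([0.764, -0.023, 0.003], 0.57)]
side cup [([0.467, -0.112, 0.044], 0.88), ([0.305, -0.208, 0.027], 0.76), ([0.179, -0.356, 0.025], 0.6)]
side cup_rim [([0
[... 207 characters left out ...]
_rim [([0.422, -0.492, 0.024], 0.79), ([0.594, -0.347, 0.035], 0.72), ([0.391, 0.124, 0.019], 0.65)]
side peg_thick [([0.473, 0.36, -0.002], 0.55), ([0.759, -0.246, -0.001], 0.35)]
side peg_thick_seat [([0.47, 0.361, 0.014], 0.89)]
side peg_thin [([0.595, 0.137, -0.001], 0.56), ([0.465, -0.112, 0.043], 0.37), ([0.556, -0.402, 0.036], 0.17)]
side peg_thin_seat [([0.595, 0.134, 0.01], 0.66)]
side rest_cup [([0.465, -0.121, 0.0], 0.72), ([0.594, 0.138, -0.002], 0.67)]
side rest_tube [([0.553, -0.395, 0.001], 0.87)]
side awl [([0.552, -0.003, 0.001], 0.64), ([0.474, 0.362, -0.001], 0.6), ([0.284, 0.266, -0.002], 0.25)]
side eyelet_tin [([0.594, 0.137, 0.01], 0.58), ([0.76, -0.029, 0.003], 0.56)]
```

View pics/scene0.png

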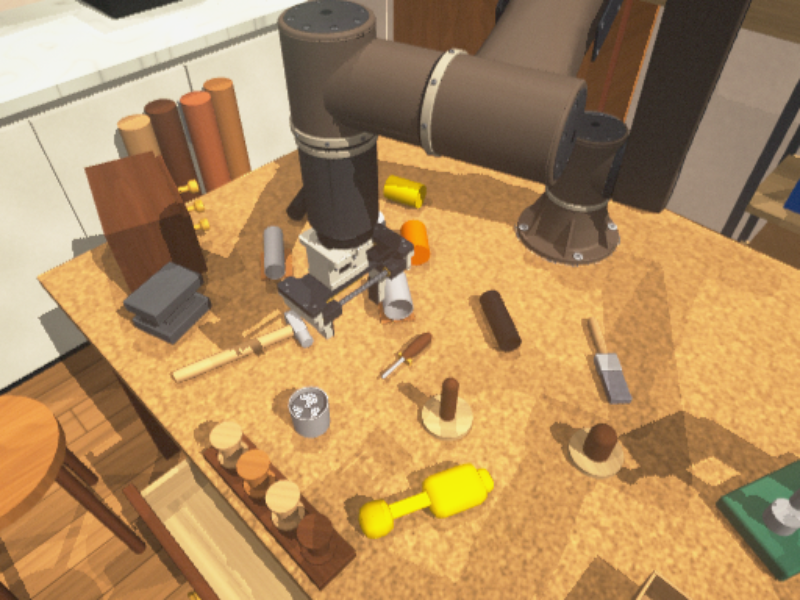

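View pics/side0.png

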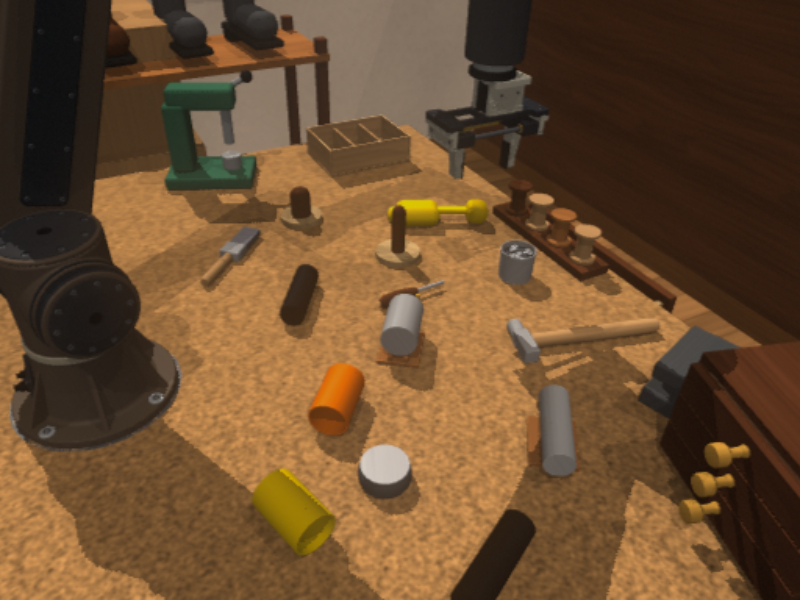

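The steel cup is near scene px (398,297) and side (402,325). The tube is at scene (274,252) and side (557,430). The thin peg is at scene (449,410) and the thick peg at (598,450). The black, orange and yellow cylinders are look-alikes. Next I hover over the cup's base end and check with the wrist camera.

```bash
python3 -m creep '{"translation":[[-28,-17,0],[-28,-17,0],[-28,-17,0],[-28,-17,0],[-28,-17,0],[-28,-17,0],[-28,-17,0],[-30,-17,0]],"spin":[-0.078,-0.078,-0.078,-0.078,-0.078,-0.078,-0.078,-0.078],"gripper":[1,1,1,1,1,1,1,1]}' 10
python3 -m creep '{"translation":[[0,0,-20],[0,0,-20],[0,0,0]],"spin":[0,0,0],"gripper":[1,1,1]}'
python3 - <<'E'
from look import *
for c in('scene','side','wrist'):
    f=cams.grab_frame(c)
    for n in('cup','cup_rim'):
        print(c,n,[(np.round(d['centre'],3).tolist(),round(d['confidence'],2)) for d in nets.pinpoint(c,n)][:3])
cv2.imwrite('pics/wrist1.png',f['img'][:,:,::-1])
print(get_state()['eef_pos'],get_state()['ee_rot'])
E
```

```text
t: 2.1
eef_pos: [0.4479, -0.1366, 0.2267]
ee_rot: [-3.141, 0.0, -2.198]
force: [-0.3, -0.6, -0.4]
width: 0.0878
gripper_force: 0.0
t: 2.4
eef_pos: [0.4472, -0.1361, 0.1848]
ee_rot: [3.139, -0.002, -2.196]
force: [-0.3, 0.6, 0.8]
width: 0.0875
gripper_force: 0.0
scene cup [([0.464, -0.112, 0.047], 0.8), ([0.31, -0.209, 0.029], 0.57)]
scene cup_rim [([0.494, -0.073, 0.046], 0.6), ([0.276, -0.241, 0.028], 0.59), ([0.194, -0.406, 0.026], 0.39)]
side cup [([0.306, -0.208, 0.03], 0.89), ([0.468, -0.114, 0.045], 0.83), ([0.177, -0.359, 0.023], 0.63)]
side cup_rim [([0.277, -0.247, 0.027], 0.82), ([0.495, -0.076, 0.043], 0.68), ([0.193, -0.405, 0.028], 0.67)]
wrist cup [([0.468, -0.12, 0.043], 0.88), ([0.305, -0.205, 0.028], 0.6)]
wrist cup_rim [([0.49, -0.079, 0.046], 0.93), ([0.278, -0.239, 0.03], 0.86), ([0.591, -0.347, 0.033], 0.28)]
[ 0.44928817 -0.13592446  0.18696235] [-3.14108503e+00  4.36621906e-04 -2.19464379e+00]
```

View pics/wrist1.png

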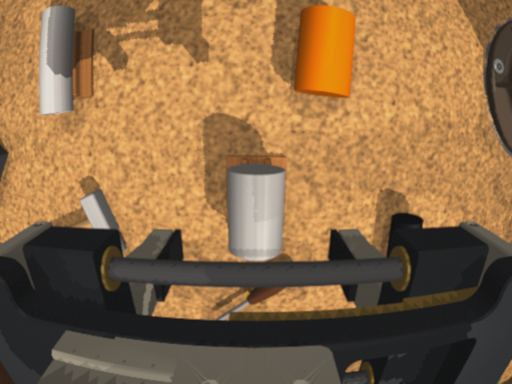

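The cup lies upright in the wrist picture (columns 228–285, centre 256), midway between the fingers, with its closed base at row 165. I descend, grip gently, and lift a little so it can swing mouth-down.

```bash
python3 -m creep '{"translation":[[0,0,-30],[0,0,-30],[0,0,-30],[0,0,-30],[0,0,-25],[0,0,-14],[0,0,0],[0,0,0]],"spin":[0,0,0,0,0,0,0,0],"gripper":[1,1,1,1,1,1,1,1]}' 10
python3 -m creep '{"translation":[[0,0,0],[0,0,0],[0,0,0],[0,0,0],[0,0,0],[0,0,0],[0,0,0],[0,0,0]],"spin":[0,0,0,0,0,0,0,0],"gripper":[0.6,0.6,0.5,0.5,0.5,0.5,0.5,0.5]}' 10
python3 -m creep '{"translation":[[0,0,0],[0,0,0],[0,0,10],[0,0,10],[0,0,10],[0,0,10],[0,0,10],[0,0,0]],"spin":[0,0,0,0,0,0,0,0],"gripper":[0.5,0.5,0.5,0.5,0.5,0.5,0.5,0.5]}' 10
python3 - <<'E'
from look import *
for c in('scene','side'):
    f=cams.grab_frame(c)
    for n in('cup','cup_rim'):
        print(c,n,[(np.round(d['centre'],3).tolist(),round(d['confidence'],2)) for d in nets.pinpoint(c,n)][:3])
cv2.imwrite('pics/side2.png',cv2.resize(f['img'][130:290,180:360,::-1],None,fx=3,fy=3))
E
```

```text
t: 3.65
eef_pos: [0.4493, -0.136, 0.0279]
ee_rot: [3.142, -0.0, -2.194]
force: [-0.3, 0.5, 0.3]
width: 0.0879
gripper_force: 0.0
t: 4.45
eef_pos: [0.4494, -0.1361, 0.028]
ee_rot: [-3.141, 0.0, -2.195]
force: [-0.2, -1.0, 5.8]
width: 0.0604
gripper_force: 10.0
t: 5.25
eef_pos: [0.45, -0.136, 0.0793]
ee_rot: [-3.139, 0.002, -2.195]
force: [0.1, 0.2, -1.0]
width: 0.0609
gripper_force: 10.0
scene cup [([0.469, -0.118, 0.098], 0.64), ([0.311, -0.21, 0.032], 0.6), ([0.18, -0.359, 0.028], 0.55)]
scene cup_rim [([0.493, -0.073, 0.091], 0.96), ([0.275, -0.242, 0.028], 0.61)]
side cup [([0.463, -0.109, 0.094], 0.95), ([0.175, -0.36, 0.024], 0.84), ([0.304, -0.206, 0.03], 0.7)]
side cup_rim [([0.277, -0.247, 0.029], 0.93), ([0.594, 0.138, -0.0], 0.69), ([0.194, -0.405, 0.028], 0.63)]
```

View pics/side2.png

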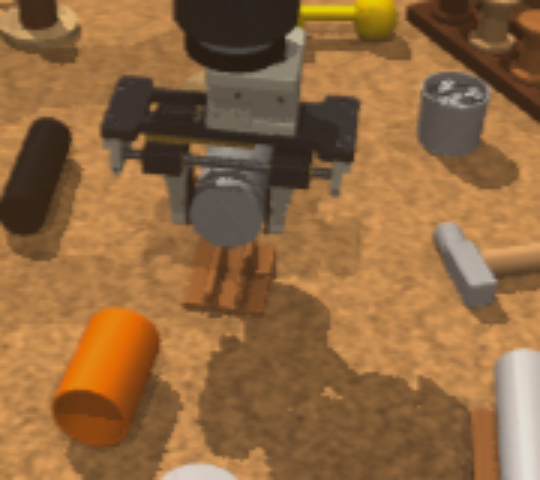

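The grip holds the cup level, with its round base facing the side camera at about (225,205) in the crop. I lower the grip force in steps so it pivots, and check after each.

```bash
cat > chk.py <<'E'
from look import *
o=sys.argv[1]
for c in('scene','side'):
    cams.grab_frame(c)
    for n in(o,o+'_rim'):
        print(c,n,[(np.round(d['centre'],3).tolist(),round(d['confidence'],2)) for d in nets.pinpoint(c,n) if np.linalg.norm(np.array(d['centre'])[:2]-get_state()['eef_pos'][:2])<.15][:2])
E
for n in 1; do
python3 -m creep '{"translation":[[0,0,0],[0,0,0],[0,0,0]],"spin":[0,0,0],"gripper":[0.5,0.5,0.5]}' 7; python3 chk.py cup
python3 -m creep '{"translation":[[0,0,0],[0,0,0],[0,0,0]],"spin":[0,0,0],"gripper":[0.5,0.5,0.5]}' 5; python3 chk.py cup
done
```

```text
t: 5.85
eef_pos: [0.4489, -0.136, 0.0774]
ee_rot: [3.141, -0.0, -2.195]
force: [-0.6, -0.2, -0.4]
width: 0.0608
gripper_force: 7.0
scene cup [([0.465, -0.114, 0.094], 0.78)]
scene cup_rim [([0.493, -0.073, 0.093], 0.79), ([0.464, -0.115, 0.094], 0.17)]
side cup [([0.468, -0.114, 0.09], 0.63)]
side cup_rim [([0.491, -0.075, 0.091], 0.91)]
t: 6.45
eef_pos: [0.4489, -0.136, 0.0776]
ee_rot: [3.142, -0.0, -2.195]
force: [-0.5, 0.6, -1.7]
width: 0.0611
gripper_force: 5.0
scene cup [([0.465, -0.114, 0.094], 0.83)]
scene cup_rim [([0.495, -0.074, 0.092], 0.71)]
side cup [([0.465, -0.113, 0.096], 0.87)]
side cup_rim []
```

```bash

python3 -m creep '{"translation":[[0,0,0],[0,0,0],[0,0,0]],"spin":[0,0,0],"gripper":[0.5,0.5,0.5]}' 4; python3 chk.py cup
python3 -m creep '{"translation":[[0,0,0],[0,0,0],[0,0,0]],"spin":[0,0,0],"gripper":[0.5,0.5,0.5]}' 3; python3 chk.py cup
```

```text
t: 7.05
eef_pos: [0.449, -0.136, 0.0775]
ee_rot: [3.142, -0.0, -2.195]
force: [0.2, 0.7, -1.6]
width: 0.0613
gripper_force: 4.0
scene cup [([0.463, -0.114, 0.096], 0.65)]
scene cup_rim [([0.491, -0.071, 0.091], 0.84), ([0.469, -0.116, 0.094], 0.23)]
side cup [([0.464, -0.113, 0.091], 0.94)]
side cup_rim [([0.49, -0.078, 0.09], 0.84)]
t: 7.65
eef_pos: [0.449, -0.136, 0.0776]
ee_rot: [3.142, -0.0, -2.195]
force: [0.6, 0.5, -1.1]
width: 0.0612
gripper_force: 3.0
scene cup [([0.461, -0.12, 0.074], 0.58)]
scene cup_rim [([0.484, -0.089, 0.046], 0.84)]
side cup [([0.457, -0.12, 0.071], 0.74)]
side cup_rim [([0.482, -0.094, 0.041], 0.87)]
```

At 3 N it tilts about 45°, with the lower rim now near the rails. I raise it to give room.

```bash

python3 -m creep '{"translation":[[0,0,4],[0,0,8],[0,0,10],[0,0,10],[0,0,10],[0,0,8],[0,0,4],[0,0,0]],"spin":[0,0,0,0,0,0,0,0],"gripper":[0.5,0.5,0.5,0.5,0.5,0.5,0.5,0.5]}' 3; python3 chk.py cup
python3 -m creep '{"translation":[[0,0,0],[0,0,0],[0,0,0],[0,0,0],[0,0,0]],"spin":[0,0,0,0,0],"gripper":[0.5,0.5,0.5,0.5,0.5]}' 3; python3 chk.py cup
```

```text
t: 8.75
eef_pos: [0.4493, -0.136, 0.1323]
ee_rot: [-3.141, 0.001, -2.195]
force: [0.3, -0.5, -0.4]
width: 0.0609
gripper_force: 3.0
scene cup [([0.461, -0.12, 0.128], 0.94)]
scene cup_rim [([0.485, -0.086, 0.096], 0.63)]
side cup [([0.461, -0.118, 0.125], 0.66)]
side cup_rim [([0.481, -0.091, 0.095], 0.65)]
t: 9.55
eef_pos: [0.449, -0.136, 0.1316]
ee_rot: [3.142, -0.0, -2.195]
force: [-0.5, 0.6, -1.8]
width: 0.0613
gripper_force: 3.0
scene cup [([0.46, -0.118, 0.127], 0.77)]
scene cup_rim []
side cup [([0.46, -0.119, 0.126], 0.61)]
side cup_rim [([0.481, -0.093, 0.094], 0.88)]
```

It sticks at about 45°. I use small forward jerks, whose inertia swings the mouth down and back, while heading toward the peg side.

```bash

python3 -m creep '{"translation":[[0,0,15],[0,0,15],[0,0,0],[17,24,0],[0,0,0],[0,0,0],[17,24,0],[0,0,0]],"spin":[0,0,0,0,0,0,0,0],"gripper":[0.5,0.5,0.5,0.5,0.5,0.5,0.5,0.5]}' 3; python3 chk.py cup
```

```text
t: 10.65
eef_pos: [0.4841, -0.087, 0.1612]
ee_rot: [-3.141, 0.0, -2.194]
force: [0.1, -0.5, -1.8]
width: 0.0611
gripper_force: 3.0
scene cup [([0.494, -0.07, 0.152], 0.95)]
scene cup_rim [([0.513, -0.042, 0.118], 0.79)]
side cup []
side cup_rim [([0.511, -0.048, 0.117], 0.95)]
```

```bash

python3 -m creep '{"translation":[[0,0,0],[3,49,0],[0,0,0],[0,0,0],[3,49,0],[0,0,0],[0,0,0],[0,0,0]],"spin":[0,0,0,0,0,0,0,0],"gripper":[0.5,0.5,0.5,0.5,0.5,0.5,0.5,0.5]}' 3; python3 chk.py cup
```

```text
t: 11.75
eef_pos: [0.4887, 0.0092, 0.1615]
ee_rot: [3.141, -0.0, -2.195]
force: [0.4, -0.2, -1.2]
width: 0.0592
gripper_force: 3.0
scene cup [([0.489, 0.012, 0.144], 0.65)]
scene cup_rim [([0.495, 0.026, 0.097], 0.56)]
side cup [([0.484, 0.007, 0.143], 0.87)]
side cup_rim []
```

Tilt is now about 78°, possibly with a small slip. I firm the grip, carry it to clear bench at about (0.48, 0.20), and square the rim on the bench there.

```bash

python3 -m creep '{"translation":[[0,0,0],[-1,25,0],[-2,45,0],[-2,45,0],[-2,45,0],[-1,30,0],[0,5,0],[0,0,0]],"spin":[0,0,0,0,0,0,0,0],"gripper":[0.5,0.5,0.5,0.5,0.5,0.5,0.5,0.5]}' 9
python3 chk.py cup
python3 -m creep '{"translation":[[0,0,-20],[0,0,-20],[0,0,-15],[0,0,-8],[0,0,-5],[0,0,0],[0,0,0]],"spin":[0,0,0,0,0,0,0],"gripper":[0.5,0.5,0.5,0.5,0.5,0.5,0.5]}' 7
python3 chk.py cup
python3 - <<'E'
from look import *
f=cams.grab_frame('side');cv2.imwrite('pics/side3.png',cv2.resize(f['img'][60:220,130:330,::-1],None,fx=3,fy=3))
E
```

```text
t: 12.85
eef_pos: [0.4808, 0.2058, 0.1613]
ee_rot: [3.141, -0.0, -2.193]
force: [0.5, -0.6, -2.7]
width: 0.0592
gripper_force: 9.0
scene cup [([0.478, 0.202, 0.141], 0.97)]
scene cup_rim [([0.479, 0.206, 0.094], 0.67)]
side cup [([0.477, 0.202, 0.14], 0.56)]
side cup_rim [([0.479, 0.204, 0.091], 0.96), ([0.477, 0.201, 0.139], 0.22)]
t: 13.85
eef_pos: [0.4814, 0.2051, 0.0942]
ee_rot: [-3.141, 0.001, -2.195]
force: [0.0, -0.9, -1.6]
width: 0.0596
gripper_force: 7.0
scene cup [([0.477, 0.203, 0.075], 0.72)]
scene cup_rim [([0.48, 0.208, 0.03], 0.61)]
side cup [([0.478, 0.203, 0.073], 0.82)]
side cup_rim [([0.478, 0.204, 0.026], 0.96)]
```

View pics/side3.png

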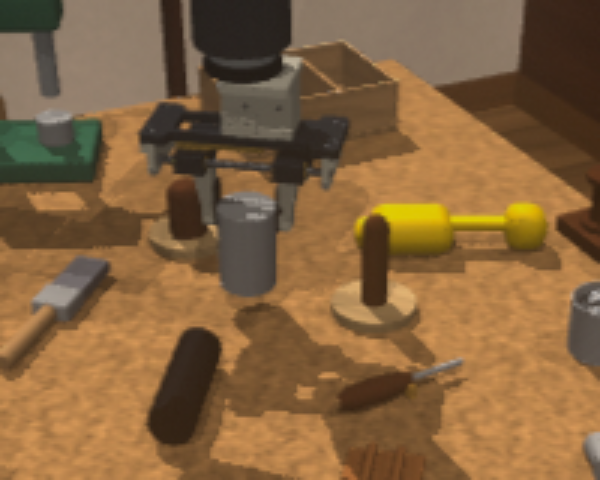

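The cup hangs mouth-down and upright at crop (248,243), but it is held only about 6 mm from its base. I press it lightly on the bench to square the rim and push it deeper into the fingers.

```bash

python3 -m creep '{"translation":[[0,0,-12],[0,0,-10],[0,0,-6],[0,0,-3],[0,0,-3],[0,0,-3],[0,0,-2],[0,0,0]],"spin":[0,0,0,0,0,0,0,0],"gripper":[0.5,0.5,0.5,0.5,0.5,0.5,0.5,0.5]}' 4
python3 chk.py cup
python3 -m creep '{"translation":[[0,0,0],[0,0,0],[0,0,0]],"spin":[0,0,0],"gripper":[0.5,0.5,0.5]}' 15
python3 -m creep '{"translation":[[0,0,15],[0,0,25],[0,0,30],[0,0,30],[0,0,20],[0,0,10],[0,0,0],[0,0,0]],"spin":[0,0,0,0,0,0,0,0],"gripper":[0.5,0.5,0.5,0.5,0.5,0.5,0.5,0.5]}' 15
python3 chk.py cup
python3 - <<'E'
from look import *
for c in('scene','side'):
  for k in range(3):
    cams.grab_frame(c);print(c,[(n,np.round(nets.pinpoint(c,n)[0]['centre'],4)) for n in('peg_thick','peg_thick_seat','peg_thin','peg_thin_seat')])
E
```

```text
t: 15.0
eef_pos: [0.4812, 0.2054, 0.0546]
ee_rot: [-3.141, 0.001, -2.194]
force: [-0.5, 1.0, 0.3]
width: 0.0597
gripper_force: 4.0
scene cup [([0.476, 0.201, 0.046], 0.62)]
scene cup_rim [([0.479, 0.206, -0.002], 0.9)]
side cup [([0.478, 0.203, 0.047], 0.6)]
side cup_rim [([0.478, 0.204, -0.002], 0.71)]
t: 15.6
eef_pos: [0.481, 0.2049, 0.0545]
ee_rot: [-3.142, -0.0, -2.195]
force: [-0.6, 1.6, 2.5]
width: 0.0593
gripper_force: 15.0
t: 16.4
eef_pos: [0.4803, 0.2045, 0.1833]
ee_rot: [3.141, -0.002, -2.195]
force: [-0.6, 0.1, -2.1]
width: 0.0592
gripper_force: 15.0
scene cup [([0.477, 0.202, 0.175], 0.8)]
scene cup_rim [([0.477, 0.207, 0.128], 0.86)]
side cup [([0.478, 0.202, 0.172], 0.77)]
side cup_rim [([0.476, 0.202, 0.128], 0.71)]
scene [('peg_thick', array([ 0.4727,  0.359 , -0.0009])), ('peg_thick_seat', array([0.468 , 0.3594, 0.0148])), ('peg_thin', array([5.927e-01, 1.383e-01, 1.000e-04])), ('peg_thin_seat', array([0.5908, 0.1383, 0.0156]))]
scene [('peg_thick', array([0.4715, 0.3578, 0.002 ])), ('peg_thick_seat', array([0.4694, 0.3599, 0.0134])), ('peg_thin', array([ 0.5933,  0.
[... 233 characters left out ...]
)), ('peg_thin_seat', array([0.591 , 0.1357, 0.015 ]))]
side [('peg_thick', array([ 0.474 ,  0.3624, -0.0009])), ('peg_thick_seat', array([0.4674, 0.3615, 0.0116])), ('peg_thin', array([5.965e-01, 1.380e-01, 4.000e-04])), ('peg_thin_seat', array([0.5945, 0.1375, 0.0099]))]
side [('peg_thick', array([ 0.4709,  0.3613, -0.0014])), ('peg_thick_seat', array([0.4707, 0.3635, 0.0114])), ('peg_thin', array([0.5929, 0.1387, 0.0009])), ('peg_thin_seat', array([0.5977, 0.1362, 0.0112]))]
side [('peg_thick', array([ 0.4715,  0.3597, -0.0009])), ('peg_thick_seat', array([0.4696, 0.3598, 0.0123])), ('peg_thin', array([5.961e-01, 1.376e-01, 1.000e-04])), ('peg_thin_seat', array([0.5961, 0.1378, 0.0111]))]
```

The rim sits flat, and TCP z is 54.5 mm above it. Peg_thick is at about (0.471, 0.3605), so I move (-6, +158).

```bash

python3 -m creep '{"translation":[[-1,20,0],[-1,35,0],[-1,40,0],[-1,35,0],[-1,20,0],[-1,8,0],[0,0,-15],[0,0,-15]],"spin":[0,0,0,0,0,0,0,0],"gripper":[0.5,0.5,0.5,0.5,0.5,0.5,0.5,0.5]}' 15
python3 -m creep '{"translation":[[0,0,0],[0,0,0]],"spin":[0,0],"gripper":[0.5,0.5]}' 15
cat > avg.py <<'E'
from look import *
o,p=sys.argv[1:3];acc={}
for k in range(3):
  for c in('scene','side'):
    f=cams.grab_frame(c)
    for n in(o,o+'_rim',p,p+'_seat'):
      for d in nets.pinpoint(c,n):
        if np.linalg.norm(np.array(d['centre'])[:2]-get_state()['eef_pos'][:2])<.05: acc.setdefault((n,c),[]).append(d['centre']);break
for k,v in acc.items(): print(k,np.round(np.mean(v,0),4),len(v))
cv2.imwrite('pics/%s.png'%sys.argv[3],np.vstack([cv2.resize(f['img'][60:220,150:330,::-1],None,fx=3,fy=3)]))
E
python3 avg.py cup peg_thick side4
```

```text
t: 19.0
eef_pos: [0.4749, 0.3628, 0.1544]
ee_rot: [3.142, 0.0, -2.195]
force: [0.9, -0.6, -2.0]
width: 0.0588
gripper_force: 15.0
t: 19.2
eef_pos: [0.4751, 0.3623, 0.1548]
ee_rot: [-3.141, -0.001, -2.195]
force: [-0.5, 0.2, -0.9]
width: 0.0592
gripper_force: 15.0
('cup', 'scene') [0.4715 0.3606 0.1442] 3
('cup_rim', 'scene') [0.474  0.3618 0.0986] 2
('peg_thick', 'scene') [0.4716 0.3615 0.0024] 3
('peg_thick_seat', 'scene') [0.4684 0.3604 0.0134] 3
('cup', 'side') [0.4705 0.3593 0.1446] 2
('cup_rim', 'side') [0.4701 0.3599 0.0965] 3
('peg_thick', 'side') [0.4717 0.3599 0.    ] 3
('peg_thick_seat', 'side') [0.4692 0.3603 0.0106] 3
```

View pics/side4.png

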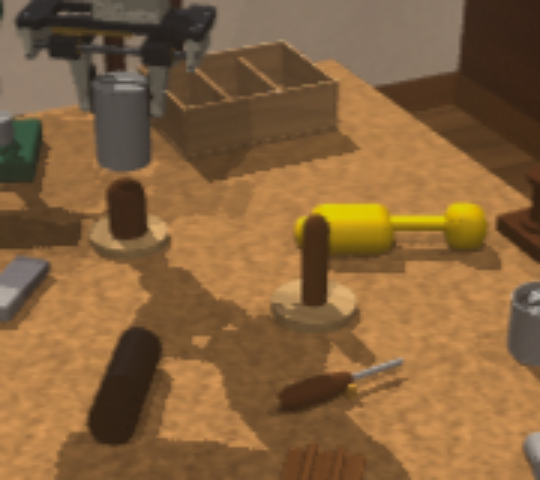

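The cup (crop 124,120) hangs straight above the thick peg (126,210), within about 2 mm. I lower it while watching the force.

```bash

python3 -m creep '{"translation":[[-1,0,-10],[0,0,-12],[0,0,-12],[0,0,-12],[0,0,-12],[0,0,-10],[0,0,-5],[0,0,0]],"spin":[0,0,0,0,0,0,0,0],"gripper":[0.5,0.5,0.5,0.5,0.5,0.5,0.5,0.5]}' 10
python3 -m creep '{"translation":[[0,0,-6],[0,0,-4],[0,0,-3],[0,0,-2],[0,0,-1],[0,0,-1],[0,0,0]],"spin":[0,0,0,0,0,0,0],"gripper":[0.5,0.5,0.5,0.5,0.5,0.5,0.5]}' 4
python3 avg.py cup peg_thick x
```

```text
t: 21.5
eef_pos: [0.4737, 0.3626, 0.0806]
ee_rot: [-3.142, -0.002, -2.195]
force: [-0.4, -0.6, -2.4]
width: 0.0591
gripper_force: 10.0
t: 22.2
eef_pos: [0.4744, 0.3638, 0.0655]
ee_rot: [-3.142, 0.002, -2.194]
force: [-1.9, 1.9, 4.6]
width: 0.0594
gripper_force: 4.0
('cup', 'scene') [0.4722 0.3614 0.0572] 3
('cup_rim', 'scene') [0.4708 0.3658 0.0099] 3
('peg_thick', 'scene') [0.4723 0.3619 0.0024] 3
('peg_thick_seat', 'scene') [0.4684 0.3594 0.0122] 3
('cup', 'side') [0.471  0.3614 0.0567] 3
('cup_rim', 'side') [0.4696 0.3607 0.0091] 3
('peg_thick', 'side') [ 0.4739  0.359  -0.0011] 3
('peg_thick_seat', 'side') [0.4694 0.3599 0.0111] 3
```

The cup is seated: rim z about 10 mm, and the wrist force shows contact. I release, rise and travel to the tube.

```bash

python3 -m creep '{"translation":[[0,0,0],[0,0,0],[0,0,0],[0,0,0],[0,0,10],[0,0,30],[0,0,40],[0,0,40]],"spin":[0,0,0,0,0,0,0,0],"gripper":[0.8,1,1,1,1,1,1,1]}' 4
python3 -m creep '{"translation":[[0,0,40],[0,-10,10],[0,-40,0],[0,-48,0],[0,-48,0],[0,-48,0],[0,-48,0],[0,-48,0]],"spin":[0,0,0,0,0,0,0,0],"gripper":[1,1,1,1,1,1,1,1]}'
python3 -m creep '{"translation":[[4,-48,0],[4,-48,0],[4,-48,0],[4,-48,0],[4,-48,0],[4,-48,0],[4,-48,0],[4,-48,0]],"spin":[0,0,0,0,0,0,0,0],"gripper":[1,1,1,1,1,1,1,1]}'
python3 -m creep '{"translation":[[4,-40,0],[4,-40,0],[4,-30,0],[4,-20,0],[4,-4,-20],[0,0,-20],[0,0,0]],"spin":[0,0,0,0,0,0.015,0.015],"gripper":[1,1,1,1,1,1,1]}'
python3 - <<'E'
from look import *
for k in range(2):
  for c in('scene','side','wrist'):
    f=cams.grab_frame(c)
    for n in('tube','tube_rim'):
        print(c,n,[np.round(d['centre'],3).tolist() for d in nets.pinpoint(c,n) if abs(d['centre'][0]-.57)<.05])
print(get_state()['eef_pos'],get_state()['ee_rot'])
cv2.imwrite('pics/wrist5.png',f['img'][:,:,::-1])
E
```

```text
t: 24.5
eef_pos: [0.4738, 0.3626, 0.1864]
ee_rot: [-3.141, -0.001, -2.195]
force: [1.3, 1.8, -0.1]
width: 0.0874
gripper_force: 0.0
t: 25.3
eef_pos: [0.4733, 0.071, 0.2351]
ee_rot: [-3.141, 0.001, -2.194]
force: [1.5, -0.0, 0.3]
width: 0.0875
gripper_force: 0.0
t: 26.1
eef_pos: [0.5054, -0.3132, 0.235]
ee_rot: [-3.141, 0.0, -2.195]
force: [2.0, 0.7, -0.2]
width: 0.0873
gripper_force: 0.0
t: 26.8
eef_pos: [0.5241, -0.4443, 0.1913]
ee_rot: [3.136, 0.0, -2.165]
force: [-1.3, 0.6, -0.1]
width: 0.0874
gripper_force: 0.0
scene tube [[0.557, -0.404, 0.036]]
scene tube_rim [[0.591, -0.351, 0.036]]
side tube [[0.554, -0.402, 0.037]]
side tube_rim [[0.591, -0.348, 0.032]]
wrist tube [[0.556, -0.399, 0.032]]
wrist tube_rim [[0.591, -0.347, 0.036]]
scene tube [[0.557, -0.404, 0.036]]
scene tube_rim [[0.594, -0.352, 0.038]]
side tube [[0.554, -0.402, 0.034]]
side tube_rim [[0.59, -0.348, 0.036]]
wrist tube [[0.552, -0.398, 0.033]]
wrist tube_rim [[0.593, -0.347, 0.034]]
[ 0.5259754  -0.44500293  0.19449705] [ 3.14146002e+00 -1.19238184e-05 -2.16480442e+00]
```

View pics/wrist5.png

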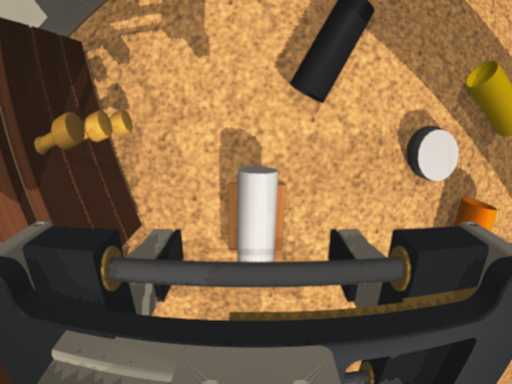

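The tube (columns 238–277, closed base at row 168) is centred between the fingers. I descend, grip, lift and ease the grip.

```bash

python3 -m creep '{"translation":[[2,3,-30],[0,0,-35],[0,0,-35],[0,0,-35],[0,0,-25],[0,0,-16],[0,0,0],[0,0,0]],"spin":[0,0,0,0,0,0,0,0],"gripper":[1,1,1,1,1,1,1,1]}' 10
python3 -m creep '{"translation":[[0,0,0],[0,0,0],[0,0,0],[0,0,0],[0,0,0],[0,0,0],[0,0,0],[0,0,0]],"spin":[0,0,0,0,0,0,0,0],"gripper":[0.6,0.4,0.3,0.3,0.3,0.3,0.3,0.3]}' 12
python3 -m creep '{"translation":[[0,0,0],[0,0,10],[0,0,20],[0,0,25],[0,0,25],[0,0,20],[0,0,10],[0,0,0]],"spin":[0,0,0,0,0,0,0,0],"gripper":[0.3,0.3,0.3,0.3,0.3,0.3,0.3,0.3]}' 12
python3 chk.py tube
python3 -m creep '{"translation":[[0,0,0],[0,0,0],[0,0,0]],"spin":[0,0,0],"gripper":[0.3,0.3,0.3]}' 7
python3 chk.py tube
```

```text
t: 28.5
eef_pos: [0.5285, -0.4424, 0.0194]
ee_rot: [-3.141, -0.0, -2.164]
force: [0.2, 0.6, 1.2]
width: 0.0874
gripper_force: 0.0
t: 29.3
eef_pos: [0.527, -0.4417, 0.0185]
ee_rot: [3.14, -0.0, -2.165]
force: [-4.0, 1.6, 3.8]
width: 0.0445
gripper_force: 12.0
t: 30.1
eef_pos: [0.5292, -0.4426, 0.1305]
ee_rot: [-3.138, 0.001, -2.165]
force: [0.0, 0.2, -1.1]
width: 0.0442
gripper_force: 12.0
scene tube [([0.559, -0.405, 0.146], 0.81)]
scene tube_rim [([0.423, -0.497, 0.022], 0.79), ([0.593, -0.35, 0.146], 0.67)]
side tube [([0.556, -0.401, 0.144], 0.72)]
side tube_rim [([0.422, -0.49, 0.024], 0.76)]
t: 30.7
eef_pos: [0.5279, -0.442, 0.1283]
ee_rot: [3.141, -0.0, -2.165]
force: [0.4, 0.2, -2.1]
width: 0.0442
gripper_force: 7.0
scene tube [([0.558, -0.407, 0.134], 0.93)]
scene tube_rim [([0.588, -0.348, 0.12], 0.83), ([0.423, -0.497, 0.022], 0.77)]
side tube [([0.554, -0.403, 0.131], 0.81)]
side tube_rim [([0.422, -0.493, 0.02], 0.7), ([0.588, -0.351, 0.108], 0.6)]
```

It creeps down already at 7 N, so I continue at 6 then 5 N.

```bash

python3 -m creep '{"translation":[[0,0,0],[0,0,0],[0,0,0]],"spin":[0,0,0],"gripper":[0.3,0.3,0.3]}' 6
python3 chk.py tube
python3 -m creep '{"translation":[[0,0,0],[0,0,0],[0,0,0]],"spin":[0,0,0],"gripper":[0.3,0.3,0.3]}' 5
python3 chk.py tube
```

```text
t: 31.3
eef_pos: [0.528, -0.442, 0.1286]
ee_rot: [-3.142, -0.0, -2.165]
force: [-0.0, -0.4, -1.4]
width: 0.0445
gripper_force: 6.0
scene tube [([0.554, -0.408, 0.121], 0.67)]
scene tube_rim [([0.584, -0.361, 0.092], 0.79), ([0.424, -0.494, 0.02], 0.77)]
side tube [([0.551, -0.405, 0.12], 0.82)]
side tube_rim [([0.422, -0.493, 0.022], 0.72), ([0.583, -0.363, 0.086], 0.62)]
t: 31.9
eef_pos: [0.528, -0.442, 0.1285]
ee_rot: [3.142, 0.0, -2.165]
force: [-0.5, -0.3, -0.7]
width: 0.0446
gripper_force: 5.0
scene tube [([0.552, -0.413, 0.12], 0.87)]
scene tube_rim [([0.426, -0.496, 0.022], 0.83), ([0.579, -0.368, 0.075], 0.72)]
side tube [([0.548, -0.409, 0.116], 0.96)]
side tube_rim [([0.424, -0.493, 0.021], 0.66)]
```

```bash

python3 -m creep '{"translation":[[0,0,0],[0,0,0],[0,0,0]],"spin":[0,0,0],"gripper":[0.3,0.3,0.3]}' 4
python3 chk.py tube
python3 -m creep '{"translation":[[0,0,0],[0,0,0]],"spin":[0,0],"gripper":[0.3,0.3]}' 3
python3 chk.py tube
```

```text
t: 32.5
eef_pos: [0.528, -0.442, 0.1286]
ee_rot: [-3.142, -0.0, -2.165]
force: [-0.3, 0.7, -1.2]
width: 0.0446
gripper_force: 4.0
scene tube [([0.549, -0.416, 0.11], 0.75)]
scene tube_rim [([0.568, -0.38, 0.062], 0.84), ([0.427, -0.495, 0.022], 0.81)]
side tube [([0.545, -0.414, 0.109], 0.77)]
side tube_rim [([0.422, -0.492, 0.021], 0.96), ([0.573, -0.377, 0.058], 0.68)]
t: 33.0
eef_pos: [0.528, -0.442, 0.1286]
ee_rot: [-3.142, 0.0, -2.165]
force: [-0.1, 0.5, -2.0]
width: 0.0448
gripper_force: 3.0
scene tube [([0.547, -0.42, 0.106], 0.74)]
scene tube_rim [([0.563, -0.388, 0.05], 0.85), ([0.424, -0.495, 0.024], 0.6)]
side tube [([0.544, -0.419, 0.104], 0.65)]
side tube_rim [([0.421, -0.493, 0.023], 0.78), ([0.564, -0.39, 0.05], 0.66)]
```

Tilt is 57° with no slip. I raise it, then use moderate forward jerks toward the peg at 4 N.

```bash

python3 -m creep '{"translation":[[0,0,10],[0,0,15],[0,0,15],[0,0,0],[18,38,0],[0,0,0],[0,0,0],[0,0,0]],"spin":[0,0,0,0,0,0,0,0],"gripper":[0.3,0.3,0.3,0.3,0.3,0.3,0.3,0.3]}' 4
python3 chk.py tube
python3 -m creep '{"translation":[[18,42,0],[0,0,0],[0,0,0],[18,42,0],[0,0,0],[0,0,0]],"spin":[0,0,0,0,0,0],"gripper":[0.3,0.3,0.3,0.3,0.3,0.3]}' 4
python3 chk.py tube
```

```text
t: 34.1
eef_pos: [0.5459, -0.4042, 0.1687]
ee_rot: [-3.142, -0.0, -2.165]
force: [-0.2, -1.1, -1.3]
width: 0.0447
gripper_force: 4.0
scene tube [([0.562, -0.387, 0.141], 0.76)]
scene tube_rim [([0.572, -0.363, 0.083], 0.89)]
side tube [([0.559, -0.384, 0.14], 0.96)]
side tube_rim [([0.572, -0.361, 0.083], 0.64)]
t: 35.0
eef_pos: [0.5821, -0.3199, 0.1686]
ee_rot: [-3.142, -0.0, -2.164]
force: [-0.2, -0.6, -0.6]
width: 0.0442
gripper_force: 4.0
scene tube [([0.589, -0.308, 0.139], 0.75), ([0.602, -0.292, 0.076], 0.65)]
scene tube_rim [([0.599, -0.294, 0.076], 0.7)]
side tube [([0.59, -0.305, 0.137], 0.64)]
side tube_rim [([0.597, -0.293, 0.072], 0.65)]
```

```bash

python3 -m creep '{"translation":[[8,48,0],[0,0,0],[0,0,0],[3,49,0],[0,0,0],[0,0,0]],"spin":[0,0,0,0,0,0],"gripper":[0.3,0.3,0.3,0.3,0.3,0.3]}' 3.5
python3 chk.py tube
```

```text
t: 35.9
eef_pos: [0.5931, -0.2229, 0.1688]
ee_rot: [-3.141, 0.0, -2.164]
force: [-0.3, 0.4, -0.9]
width: 0.0437
gripper_force: 3.5
scene tube [([0.6, -0.212, 0.134], 0.98)]
scene tube_rim [([0.606, -0.201, 0.067], 0.76)]
side tube [([0.592, -0.219, 0.13], 0.81)]
side tube_rim [([0.592, -0.218, 0.063], 0.79)]
```

Tilt is about 83°. I carry it, raised, to the same clear bench spot near (0.48, 0.205) and look there.

```bash

python3 -m creep '{"translation":[[0,0,15],[0,0,25],[0,0,25],[0,0,10],[-6,25,0],[-13,47,0],[-13,47,0],[-13,47,0]],"spin":[0,0,0,0,0,0,0,0],"gripper":[0.3,0.3,0.3,0.3,0.3,0.3,0.3,0.3]}' 5
python3 -m creep '{"translation":[[-13,47,0],[-13,47,0],[-13,47,0],[-13,47,0],[-13,42,0],[-3,25,0],[0,7,0],[0,0,0]],"spin":[0,0,0,0,0,0,0,0],"gripper":[0.3,0.3,0.3,0.3,0.3,0.3,0.3,0.3]}' 5
python3 avg.py tube peg_thin side6
```

```text
t: 37.0
eef_pos: [0.547, -0.056, 0.2427]
ee_rot: [3.141, -0.0, -2.166]
force: [0.3, 1.0, -1.1]
width: 0.0433
gripper_force: 5.0
t: 37.8
eef_pos: [0.4798, 0.2055, 0.2429]
ee_rot: [3.141, -0.001, -2.163]
force: [-0.6, -0.2, -1.2]
width: 0.0435
gripper_force: 5.0
('tube', 'scene') [0.4831 0.2036 0.2061] 3
('tube_rim', 'scene') [0.4755 0.2046 0.1415] 2
('tube', 'side') [0.4777 0.2063 0.2042] 3
('tube_rim', 'side') [0.4762 0.2049 0.137 ] 3
```

View pics/side6.png

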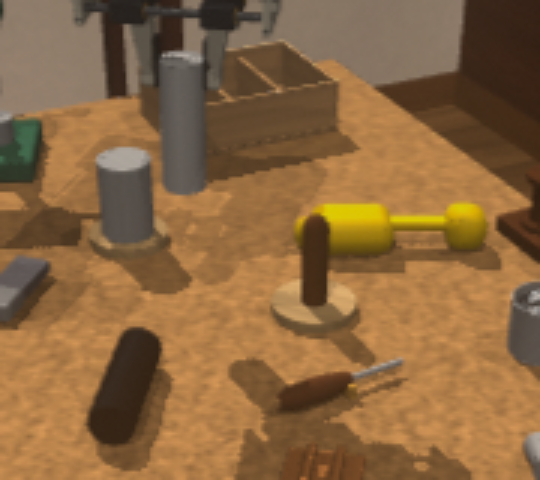

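The tube hangs upright (crop 183,120), gripped about 8 mm from its base, and the cup stands on its peg foot. I square and reseat the tube against the bench.

```bash

python3 -m creep '{"translation":[[0,0,-20],[0,0,-30],[0,0,-35],[0,0,-25],[0,0,-14],[0,0,-8],[0,0,-3],[0,0,0]],"spin":[0,0,0,0,0,0,0,0],"gripper":[0.3,0.3,0.3,0.3,0.3,0.3,0.3,0.3]}' 6
python3 -m creep '{"translation":[[0,0,-3],[0,0,-3],[0,0,-3],[0,0,-3],[0,0,-2],[0,0,-2],[0,0,0],[0,0,0]],"spin":[0,0,0,0,0,0,0,0],"gripper":[0.3,0.3,0.3,0.3,0.3,0.3,0.3,0.3]}' 4
python3 avg.py tube peg_thin x
python3 -m creep '{"translation":[[0,0,0],[0,0,0],[0,0,20],[0,0,40],[0,0,40],[0,0,30],[0,0,12],[0,0,0]],"spin":[0,0,0,0,0,0,0,0],"gripper":[0.3,0.3,0.3,0.3,0.3,0.3,0.3,0.3]}' 15
python3 avg.py tube peg_thin x
```

```text
t: 40.1
eef_pos: [0.4802, 0.2052, 0.1088]
ee_rot: [-3.141, 0.0, -2.165]
force: [-0.9, -0.7, -0.5]
width: 0.0433
gripper_force: 6.0
t: 40.9
eef_pos: [0.4805, 0.2054, 0.0932]
ee_rot: [-3.141, 0.001, -2.164]
force: [-0.6, 0.2, 5.3]
width: 0.0437
gripper_force: 4.0
('tube', 'scene') [0.4821 0.2033 0.0654] 3
('tube_rim', 'scene') [0.4779 0.205  0.0009] 3
('tube', 'side') [0.4807 0.2049 0.0634] 3
('tube_rim', 'side') [ 0.4771  0.2057 -0.0011] 3
('peg_thin', 'side') [ 4.749e-01  2.038e-01 -4.000e-04] 1
t: 43.2
eef_pos: [0.4803, 0.2054, 0.2356]
ee_rot: [-3.141, 0.003, -2.165]
force: [-0.0, -0.4, -2.1]
width: 0.0429
gripper_force: 15.0
('tube', 'scene') [0.4817 0.2022 0.2074] 3
('tube_rim', 'scene') [0.4774 0.2049 0.1424] 3
('tube', 'side') [0.4788 0.2044 0.2046] 2
('tube_rim', 'side') [0.4766 0.204  0.1394] 3
('peg_thin', 'scene') [0.4814 0.2016 0.2084] 1
```

```bash

python3 -m creep '{"translation":[[8,-4,0],[20,-12,0],[28,-16,0],[28,-16,0],[20,-12,0],[8,-5,0],[3,-2,0],[0,0,0]],"spin":[0,0,0,0,0,0,0,0],"gripper":[0.3,0.3,0.3,0.3,0.3,0.3,0.3,0.3]}' 15
python3 -m creep '{"translation":[[0,0,-8],[0,0,-4],[0,0,0]],"spin":[0,0,0],"gripper":[0.3,0.3,0.3]}' 15
python3 avg.py tube peg_thin side7
python3 - <<'E'
from look import *
f=cams.grab_frame('scene');h=cams.grab_frame('side')
a=cv2.resize(f['img'][150:310,220:340,::-1],None,fx=3,fy=3);b=cv2.resize(h['img'][70:230,200:320,::-1],None,fx=3,fy=3)
cv2.imwrite('pics/both7.png',np.hstack([a,b]))
E
```

```text
t: 45.5
eef_pos: [0.5949, 0.1377, 0.2342]
ee_rot: [3.141, -0.001, -2.165]
force: [-0.9, -0.1, -1.5]
width: 0.043
gripper_force: 15.0
t: 45.8
eef_pos: [0.594, 0.1383, 0.2217]
ee_rot: [3.141, -0.001, -2.164]
force: [0.1, -0.2, -0.8]
width: 0.0431
gripper_force: 15.0
('tube', 'scene') [0.5955 0.1362 0.1942] 3
('tube_rim', 'scene') [0.5939 0.1382 0.1287] 3
('peg_thin', 'scene') [5.906e-01 1.394e-01 3.000e-04] 3
('peg_thin_seat', 'scene') [0.5893 0.1361 0.0159] 3
('tube', 'side') [0.594  0.1382 0.1947] 3
('tube_rim', 'side') [0.5925 0.1362 0.1275] 3
('peg_thin', 'side') [0.594  0.1373 0.0421] 3
('peg_thin_seat', 'side') [0.5947 0.1374 0.0118] 3
```

View pics/both7.png

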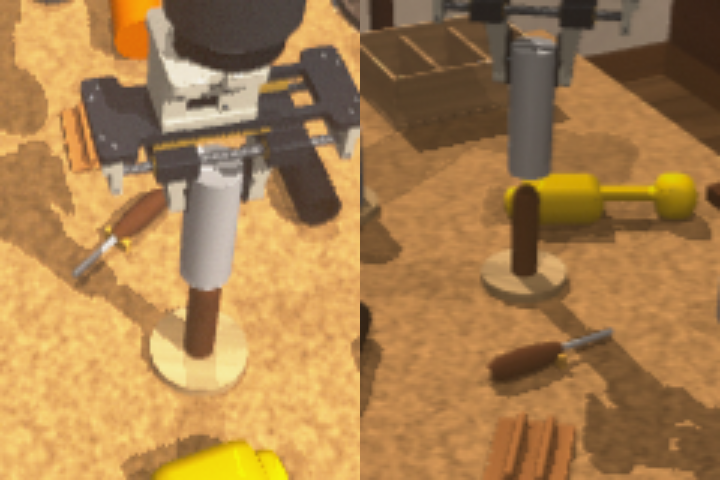

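In the scene view the tube axis lines up with the peg. In the side view it looks about 4 px (≈4 mm) right of the peg. I measure this by fitting both axes in both views.

```bash
cat > ax.py <<'E'
from look import *
from scipy.optimize import least_squares
# per camera: (crop origin row,col), tube rows, peg rows, approx centre columns (original pixels)
W={'scene':dict(tube=(212,238,289),peg=(250,264,288)),'side':dict(tube=(92,124,257),peg=(138,156,255))}
O={'tube':[],'peg':[]}
for c in W:
    f=cams.grab_frame(c);h=cv2.cvtColor(f['img'],cv2.COLOR_RGB2HSV).astype(int)
    for o,(r0,r1,u0) in W[c].items():
        m=(h[...,1]<60) if o=='tube' else (h[...,2]<125)
        for r in range(r0,r1):
            k=m[r,u0-14:u0+15]
            if not k[14]: continue
            a=14
            while a>0 and k[a-1]:a-=1
            b=14
            while b<28 and k[b+1]:b+=1
            if a>0 and b<28: O[o].append((f,r,u0-14+(a+b)/2,b-a+1,c))
def col(f,x,y,r):
    z=np.array([0.,.3]);P=np.array([[x,y,z[0]],[x,y,z[1]]])@f['R'].T+f['t']
    p=P@f['mtx'].T;p=p[:,:2]/p[:,2:]
    return p[0,0]+(r-p[0,1])*(p[1,0]-p[0,0])/(p[1,1]-p[0,1])
for o in O:
    s=least_squares(lambda v:[col(f,v[0],v[1],r)-u for f,r,u,w,c in O[o]],[.594,.137],loss='soft_l1')
    print(o,s.x.round(4),{c:(sum(q[4]==c for q in O[o]),np.median([q[3] for q in O[o] if q[4]==c])) for c in W},np.sqrt(np.mean(s.fun**2)).round(2))
E
python3 ax.py
```

```text
tube [0.5928 0.1359] {'scene': (26, np.float64(17.0)), 'side': (32, np.float64(14.0))} 0.47
peg [0.5903 0.1348] {'scene': (14, np.float64(9.0)), 'side': (7, np.float64(8.0))} 0.35
```

The fit puts the tube 2.5 mm in x and 1 mm in y off the peg, and the networks agree at about 2 mm. I correct (-2,-1) and lower.

```bash

python3 -m creep '{"translation":[[-2,-1,0],[0,0,-8],[0,0,-10],[0,0,-10],[0,0,-10],[0,0,0]],"spin":[0,0,0,0,0,0],"gripper":[0.3,0.3,0.3,0.3,0.3,0.3]}' 10
python3 -c "from look import *;print(get_state()['force'],get_state()['moment'])"
python3 -m creep '{"translation":[[0,0,-10],[0,0,-12],[0,0,-12],[0,0,-12],[0,0,-10],[0,0,-6],[0,0,-3],[0,0,0]],"spin":[0,0,0,0,0,0,0,0],"gripper":[0.3,0.3,0.3,0.3,0.3,0.3,0.3,0.3]}' 8
python3 chk.py tube
```

```text
t: 48.1
eef_pos: [0.5919, 0.1365, 0.1822]
ee_rot: [3.14, -0.003, -2.165]
force: [0.0, -0.2, -1.0]
width: 0.0433
gripper_force: 10.0
[ 0.04432176 -0.1968185  -0.9985373 ] [-0.01471709 -0.03676228 -0.04243294]
t: 48.9
eef_pos: [0.5929, 0.1369, 0.1192]
ee_rot: [3.141, -0.001, -2.165]
force: [0.5, -0.3, -1.6]
width: 0.0433
gripper_force: 8.0
scene tube [([0.595, 0.132, 0.089], 0.7)]
scene tube_rim [([0.593, 0.139, 0.029], 0.92)]
side tube [([0.592, 0.137, 0.093], 0.67)]
side tube_rim [([0.591, 0.137, 0.025], 0.59)]
```

No contact on the way and the tube is over the post. The last 14 mm goes slowly with a soft grip.

```bash

python3 -m creep '{"translation":[[0,0,-4],[0,0,-4],[0,0,-3],[0,0,-2],[0,0,-1],[0,0,-1],[0,0,0],[0,0,0]],"spin":[0,0,0,0,0,0,0,0],"gripper":[0.3,0.3,0.3,0.3,0.3,0.3,0.3,0.3]}' 4
python3 avg.py tube peg_thin x
```

```text
t: 50.0
eef_pos: [0.5933, 0.1372, 0.1051]
ee_rot: [-3.141, 0.001, -2.165]
force: [-0.2, -1.3, 4.0]
width: 0.0437
gripper_force: 4.0
('tube', 'scene') [0.5929 0.1352 0.0786] 3
('tube_rim', 'scene') [0.59   0.1358 0.0142] 3
('peg_thin', 'scene') [5.905e-01 1.382e-01 2.000e-04] 2
('peg_thin_seat', 'scene') [0.5902 0.1354 0.015 ] 3
('tube', 'side') [0.5914 0.1361 0.0748] 3
('tube_rim', 'side') [0.5894 0.1353 0.0119] 3
('peg_thin', 'side') [ 0.5942  0.1372 -0.0012] 3
('peg_thin_seat', 'side') [0.5964 0.1362 0.0106] 2
```

Seated: force is +4 N, rim is at the seat height. I release, rise clear and verify.

```bash

python3 -m creep '{"translation":[[0,0,0],[0,0,0],[0,0,0],[0,0,0],[0,0,10],[0,0,30],[0,0,40],[0,0,40]],"spin":[0,0,0,0,0,0,0,0],"gripper":[0.6,1,1,1,1,1,1,1]}' 4
python3 - <<'E'
from look import *
for c in('scene','side'):
    f=cams.grab_frame(c)
    for n in('cup','cup_rim','peg_thick_seat','tube','tube_rim','peg_thin_seat','awl','eyelet_tin'):
        print(c,n,[np.round(d['centre'],3).tolist() for d in nets.pinpoint(c,n) if d['centre'][0]>.44 and d['centre'][1]>-.1])
cv2.imwrite('pics/side8.png',cv2.resize(f['img'][60:220,150:330,::-1],None,fx=3,fy=3))
E
```

```text
t: 52.3
eef_pos: [0.5927, 0.1367, 0.2264]
ee_rot: [3.142, -0.001, -2.165]
force: [1.6, 0.1, -0.3]
width: 0.0873
gripper_force: 0.0
scene cup [[0.469, 0.358, 0.057]]
scene cup_rim [[0.472, 0.367, 0.009], [0.549, -0.008, -0.001]]
scene peg_thick_seat [[0.472, 0.359, 0.016]]
scene tube [[0.596, 0.137, 0.078]]
scene tube_rim [[0.59, 0.136, 0.012]]
scene peg_thin_seat [[0.591, 0.135, 0.017]]
scene awl [[0.551, -0.006, 0.001]]
scene eyelet_tin [[0.762, -0.025, 0.002]]
side cup [[0.471, 0.361, 0.058]]
side cup_rim [[0.472, 0.36, 0.008]]
side peg_thick_seat [[0.47, 0.362, 0.009]]
side tube [[0.591, 0.134, 0.078]]
side tube_rim [[0.595, 0.141, -0.003], [0.587, 0.136, 0.01]]
side peg_thin_seat [[0.471, 0.36, -0.002], [0.596, 0.136, 0.011]]
side awl [[0.55, -0.005, 0.002], [0.469, 0.362, 0.055]]
side eyelet_tin [[0.758, -0.025, 0.002], [0.598, 0.139, 0.01]]
```

View pics/side8.png

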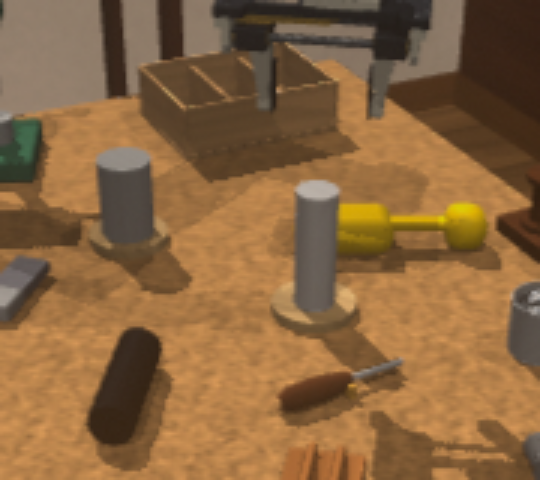

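The cup (126,195) and the tube (317,245) both stand upright and flat on their feet. The gripper is clear, and the awl and eyelet tin haven't moved.

```bash
python3 -c "from station import arm;print(arm.job_done())"
```

```text
the job is handed in; nothing more can be done
None
```

The job is handed in: by the last pictures the cup stands mouth down on the thick peg and the tube on the thin peg, both set down before release; the verdict was not shown.

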